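# Run the vibrating table from its control deck

## Robot

A 6-joint arm with a two-finger parallel gripper is mounted at the origin on a cart in front of the work surface, level with it; the furniture and walls round the work are solid. World frame = base frame: x ahead of the robot, y to its left, z up, the work surface at z = 0. Lengths are in m, angles in rad, forces in N, time in s.
With the tool pointing down it reaches from about 0.35 to 0.975 m from the base axis. Payload 4.9 kg.
Tool frame: the origin (TCP) lies on the mounting face of the last link; the fingertips stand 173 mm ahead of it and the grasp point (between the pads) lies 155 mm ahead of it; x points along the fingers, z is the direction in which the jaws open and shut, and the axes are right-handed (so a half turn about x gives the same grasp; the last joint's range is limited). The gripper opens to 85 mm and grips with 20 to 120 N. Pads are 22 mm wide; open, the fingers measure 114 mm over their backs; the gripper's body (76 mm by 85 mm) begins 54 mm behind the grasp point. The pads swing forward as they close: fully open they stand 13 mm farther back than shut.
Start: joints at [-1.443, 0.053, 1.613, -0, 1.476, -0.119], TCP at [0.153, -0.606, 0.405] pointing down, gripper open.
Joint ranges: [-3.01, 3.01], [-1.01, 2.22], [0.06, 2.58], [-1.02, 4.17], [0.09, 2.62], [-3.14, 3.14]. Speed limits (rad/s): [2.57, 2.57, 3.14, 3.14, 3.14, 3.14].

## Interface

Orientations are given as a rotation vector (axis times angle).
In Python, from station import get_obs, get_image, get_calibration, finish_job, look_for, masks_of, tip_of gives the robot as it stands.
- The arm moves only by the tool carry_out, never from a script. Its argument "increments" is a list of rows, each a list of 3 entries, a list of its own where there are three numbers: the turn, a rotation vector about the world's x, y, z in units of 0.1 rad (1.0 is 0.1 rad), then the shift along the world's x, y, z in units of 20 mm (1.0 is 20 mm), then the opening, from 0 (shut) to 1 (fully open). A call has 1 to 8 rows; each row shifts and turns the pose as measured when the row begins; what a row does not reach is not made up. A row lasts 1/10 s, in which the tool goes at most 50 mm and 8.59 degrees, less where a joint would pass 70% of its speed; a pose out of reach is approached as far as the arm can. A call with a number of a shift or a turn outside -1 to 1 is refused whole. A call with a gripper value outside its range is refused whole. The fingers move at their own pace and stop on an object; "squeeze" is the grip in N (left out, the last holds). Time passes only in rows, so rows that do not move let the fingers close. It gives the time, the measured TCP pose, the force and the opening at its end, in the units of the state.
- get_obs(): the state, without advancing time (a new reading comes with each control period).
- get_image(name): name is "scene" or "top" or "wrist"; returns (picture, depth): 420x560x3 uint8, blue, green, red; 420x560 float32, m along the optical axis (not along the pixel's ray), 0 where there is no reading.
- get_calibration(name): a dict with "fx", "fy", "cx", "cy" (pixels), "k1" (the pictures are not rectified: a ray, as slopes to the right and down, at radius r is drawn at 1 + k1 r^2 times it, then the intrinsics apply), "position" and "orientation" of the camera in the world. Camera axes: x right, y down, z forward; pixel columns grow to the right and rows downward; lengths in m; the calibration is good to about 2 mm. A picture is of the moment at which its call begins: read the wrist's pose just before it. get_calibration takes no time and is no camera call; for the wrist camera it gives the pose at the moment of the call.
- finish_job(): hands the job in, once; it reports no verdict.
Trained networks look in the newest picture that a camera, given by its name, has taken for a name from the list of things; names that differ only in an ending like _2 or _b are one class to them, and where a whole thing is asked for, a point or a joint stands for the part that bears it (a point fixed in the world has none). Each returns a list of dicts, best first, with "p" (0 to 1); they miss things now and then, are a little off and sometimes report something else, mostly with a low value. They report only what shows in the picture. A call takes as long as a camera call.
- look_for(camera, query): "centre" ([column, row] in pixels, amid what is visible of it).
- masks_of(camera, query): "region" (420x560 bool, what is visible of it) and "centre" ([column, row] in pixels, amid what is visible of it).
- tip_of(camera, query): "centre" ([column, row] in pixels: a listed point, or the origin of a listed thing).
The state is a dict: "t": time; "q": joint angles; "dq": joint speeds; "effort": joint torques, N m; "tool_pos": TCP position; "tool_rot": TCP orientation; "contact_force": force on the tool from outside, world axes, zero at the start; "wrist_torque": the same for the moment, N m; "opening": finger opening in m.
Only numpy, scipy, OpenCV 4.12 (cv2) and the standard library are available. Lean on these libraries where they do the work, as an engineer would, in place of code of your own. Each camera call takes 0.05 s, during which the arm holds its last target.

## Task

Run the vibrating table under the plaster mould from the control deck: push the raised far end of the rocker switch down so that it stays tipped over, then tap the square key and let it come back up, then press the flat round button fully down and keep it down - the program finishes while still holding that button. Do not press the mushroom-headed stop button, and leave the loose things on and around the deck where they are; nothing needs picking up.

Things in the scene. Friction and masses are not known exactly. Their poses are not given: they have to be found in the camera images.
- deck: Fixed control deck, aluminium plate 150 x 324 x 12 mm. Origin under its centre on the bench; x across its short side, away from the robot; y along its length; z up. In one row along y stand four fixed grey units, 76 mm apart, each 84 (x) x 60 (y) mm, top 42 mm above the bench, each with one control: rocker, square key, flat round button, mushroom. Their order changes; all are aligned with the deck.
- rocker (a joint): Angle in rad of the rocker switch: white, 63 mm long along the deck's x, 30 mm wide, a shallow V hinged across its middle 48 mm above the bench (top 6 mm above the hinge). As found -0.2 to -0.16 (off): far (+x) end up, near end down. +0.2 (on): far end fully down, at its stop. Stays where it is left; 2 to 3 N on the end tips it.
- rocker_far_pad (a point): Point on the top of the rocker's far (+x) half, 25 mm from the hinge and 7 mm from the far end: where to push down. It sinks about 10 mm from off to fully on.
- square_key (a joint): Travel of the square key. Joint in m: 0 up, 0.006 fully down. Starts to move at about 1.4 N, fully down at about 4 N, springs back up by itself when let go.
- square_key_top (a point): Centre of the top face of the square key, a flat 30 x 30 mm white key standing 13 mm above its unit (55 mm above the bench) when up. Moves with the key.
- round_button (a joint): Travel of the flat round button. Joint in m: 0 up, 0.006 fully down. Starts to move at about 1.4 N, fully down at about 4 N, springs back up by itself when let go.
- round_button_top (a point): Centre of the top face of the flat round button, 32 mm diameter, white, standing 13 mm above its unit (55 mm above the bench) when up. Moves with the button.
- round_unit: The fixed grey unit that carries the flat round button: 84 x 60 x 30 mm on the deck plate. Origin under its centre, 12 mm above the bench, straight below the button; axes as the deck's.
- mushroom (a joint): Travel of the mushroom-headed stop button. Joint in m: 0 up, 0.006 fully down. Starts to move at about 1.4 N, fully down at about 4 N, springs back up by itself when let go. Not to be pressed.
- mushroom_top (a point): Top centre of the mushroom stop button: domed white head 42 mm diameter on a narrower neck, 24 mm above its unit (66 mm above the bench). Leave alone.
- pen: Loose marker pen, 126 x 17 x 17 mm, lying on the deck plate in front (-x) of the units. Origin under its middle. Leave it.
- plug: Loose white plaster plug, 44 mm diameter, 34 mm high, beside the deck on its right (-y). Origin under its centre. Leave it.
- jar: Loose colour jar, 48 mm diameter, 58 mm high, beside the deck on its left (+y). Origin under its centre. Leave it.
- tile: Loose test tile, 72 x 50 x 10 mm, lying in front of the deck. Origin under its centre. Leave it.
- stamp: Loose wooden clay stamp, 19 mm diameter, 45 mm high, standing in front of the deck. Origin under its centre. Leave it.

How it is judged:
By the outcome, as a careful person would: the job done as asked, in the order asked, and still so for the second after the job is handed in, while the arm keeps its last pose, push and grip.
It also fails if it takes over 32 s, if anything falls off the work surface, if the arm or the gripper's body presses on something with over 40 N, if the wrist force passes 120 N, or if a joint passes its speed limit or range.

## Working session

There is one attempt and no reset: what is moved stays moved. The work goes in short steps, Python scripts to look and compute and a tool call to move; the robot and the scene stay as the last step left them, time stands still between calls to the robot, and variables do not carry over. Pictures are saved under pics/ and viewed, and the job is handed in when it is done.

Besides the shell and the picture viewer there is one more tool, called after ">>>" by a JSON object that holds its "name" and its "arguments", one argument or row to a line. carry_out: Moves the arm, as the interface text tells. Shifts and turns lie within -1 to 1; 1 stands for 20 mm of shift or 0.1 rad of turn. Its arguments: {"type":"object","properties":{"increments":{"type":"array","items":{"type":"array"}},"squeeze":{"type":"number"}},"required":["increments"]}

```bash
mkdir -p pics; ls; cat > h.py <<'E'
import numpy as np, cv2
from station import *
from scipy.spatial.transform import Rotation as R
def camR(c):
    o=np.array(c["orientation"],float)
    return o if o.shape==(3,3) else R.from_rotvec(o).as_matrix()
def world(c,px,d):
    K=np.array([[c["fx"],0,c["cx"]],[0,c["fy"],c["cy"]],[0,0,1]])
    u=cv2.undistortPoints(np.array([[px]],float),K,np.array([c["k1"],0,0,0.]))[0,0]
    return u
def ray(c,px):
    u=world(c,px,0); return camR(c)@np.array([u[0],u[1],1.])
def atdepth(c,px,d): return np.array(c["position"])+ray(c,px)*d
def atz(c,px,z):
    r=ray(c,px);p=np.array(c["position"]);return p+r*(z-p[2])/r[2]
E
python3 - <<'E'
from h import *
o=get_obs();print(o)
for n in ["scene","top"]:
    im,d=get_image(n);cv2.imwrite(f"pics/{n}0.png",im);np.save(f"pics/{n}0.npy",d)
    c=get_calibration(n);print(n,c)
    for q,z in [("rocker_far_pad",.055),("square_key_top",.055),("round_button_top",.055),("mushroom_top",.066),("deck",0),("round_unit",.012)]:
        for r in tip_of(n,q)[:2]: print(q,r["p"],np.round(r["centre"],1),np.round(atz(c,r["centre"],z),4))
E
```

```text
pics
{'t': 0.0, 'q': array([-1.44297192e+00,  5.33804142e-02,  1.61429500e+00, -1.82716694e-05,
        1.47599781e+00, -1.19008469e-01]), 'dq': array([-1.34538584e-03,  7.37762081e-05, -2.80416896e-04, -1.77010491e-03,
        2.50343955e-03, -1.44402774e-03]), 'effort': array([ 3.49171478e-04, -3.93669283e+01, -3.70179391e+01, -9.88641233e-06,
        6.91876077e-03, -9.69412497e-07]), 'tool_pos': array([ 0.15266814, -0.60579384,  0.40344744]), 'tool_rot': array([ 1.0269    ,  1.31743765, -1.0244775 ]), 'contact_force': array([-0.45791899, -0.72128052, -1.10512229]), 'wrist_torque': array([-0.01883868,  0.02226037,  0.0296193 ]), 'opening': 0.08563637851929393}
scene {'fx': 447.69859555330413, 'fy': 447.69859555330413, 'cx': 278.77011248318473, 'cy': 211.03745547568823, 'k1': -0.11675160581064664, 'position': array([-0.12994247,  0.57501203,  0.65598664]), 'orientation': array([-1.07670171,  2.21780368, -1.17571473])}
rocker_far_pad 0.84 [274.2 197.7] [ 0.6181 -0.0013  0.055 ]
rocker_far_pad 0.53 [169.6 278.5] [0.5115 0.3421 0.055 ]
square_key_top 0.66 [254.2 214.8] [0.5879 0.0819 
[... 321 characters left out ...]
5659045246326, 'cx': 283.0472385459079, 'cy': 210.12965343071423, 'k1': -0.043113023192400395, 'position': array([0.41561959, 0.0430577 , 1.00620988]), 'orientation': array([-2.11978065,  2.1673926 , -0.12400265])}
rocker_far_pad 0.52 [303.6 178.2] [0.6188 0.0088 0.055 ]
rocker_far_pad 0.21 [240.4 191.3] [0.591  0.1589 0.055 ]
square_key_top 0.58 [272.7 188.3] [0.5963 0.0824 0.055 ]
round_button_top 0.45 [240.6 189. ] [0.5966 0.1584 0.055 ]
mushroom_top 0.5 [209.3 198. ] [0.5749 0.2306 0.066 ]
mushroom_top 0.35 [177.9 201.6] [0.5682 0.3046 0.066 ]
deck 0.92 [258.9 194. ] [0.5932 0.1194 0.    ]
deck 0.54 [284.1 240.9] [0.4749 0.059  0.    ]
round_unit 0.67 [247.3 193.6] [0.5928 0.1471 0.012 ]
```

```bash
python3 - <<'E'
import cv2
im=cv2.imread("pics/top0.png");cv2.imwrite("pics/topz.png",cv2.resize(im[120:300,140:380],None,fx=3,fy=3,interpolation=cv2.INTER_CUBIC))
im=cv2.imread("pics/scene0.png");cv2.imwrite("pics/scenez.png",cv2.resize(im[150:330,130:370],None,fx=3,fy=3,interpolation=cv2.INTER_CUBIC))
E
```

```text
(no output)
```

View pics/topz.png

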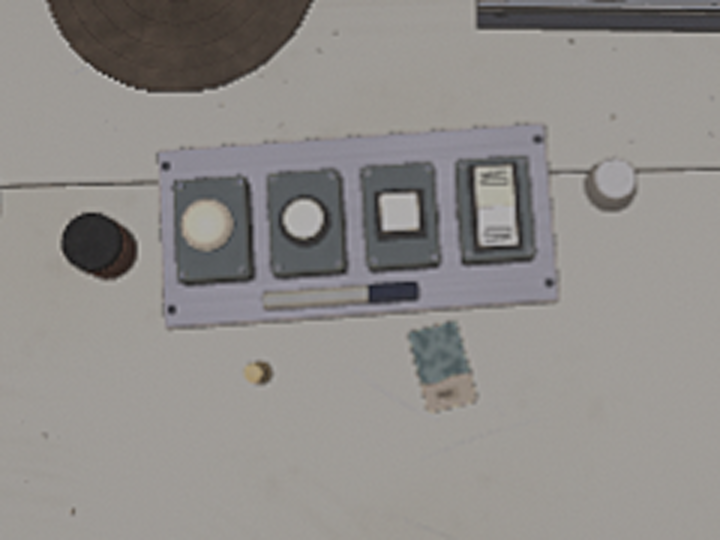

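View pics/scenez.png

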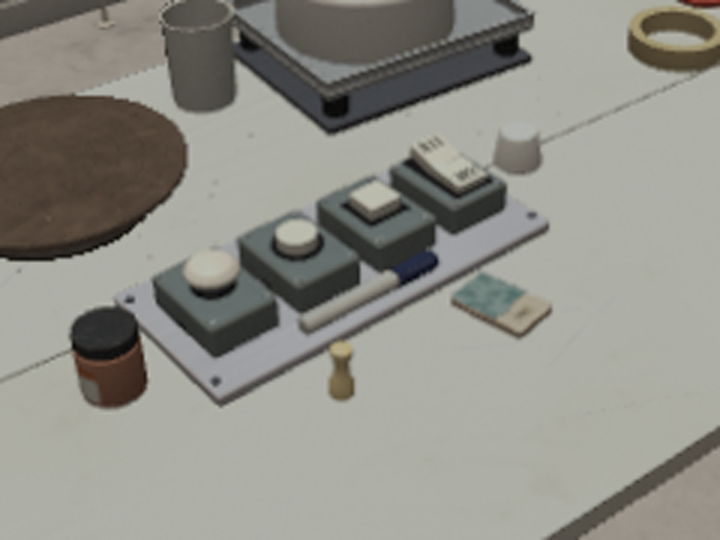

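View pics/top0.png

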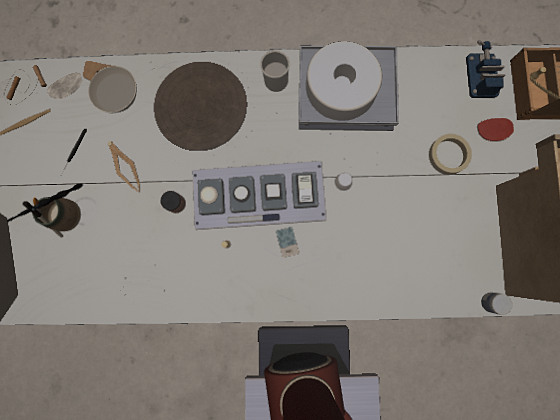

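View pics/scene0.png

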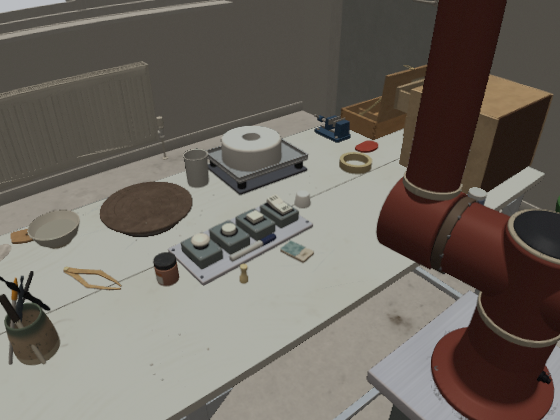

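```bash
python3 - <<'E'
from h import *
print(np.round(R.from_rotvec(get_obs()["tool_rot"]).as_matrix(),3))
c=get_calibration("top")
f=lambda p:(p[0]/3+140,p[1]/3+120)
C=[atz(c,f(p),.012) for p in [(158,152),(546,124),(558,300),(168,328)]]
print(np.round(C,4),np.round(np.mean(C,0),4))
l=C[0]-C[1]; w=(C[0]-C[3]);w2=C[1]-C[2]; print(np.linalg.norm(l),np.linalg.norm(w),np.arctan2(-l[0],l[1]),np.arctan2(w[1],w[0]),np.arctan2(w2[1],w2[0]))
for n,p in [("round",(304,219)),("sq",(400,212)),("pad",(494,178)),("rockmid",(496,206))]: print(n,np.round(atz(c,f(p),.055),4))
d=np.load("pics/top0.npy")
for p in [(240,190),(505,180),(530,180),(505,240),(520,290),(498,200),(530,280),(345,60),(345,181)]:
    print(p,np.round(atdepth(c,p,d[p[1],p[0]]),3))
E
```

```text
[[ 0.     0.97   0.244]
 [-0.     0.244 -0.97 ]
 [-1.     0.     0.   ]]
[[ 0.6543  0.2835  0.012 ]
 [ 0.6697 -0.0396  0.012 ]
 [ 0.5228 -0.0444  0.012 ]
 [ 0.5071  0.2739  0.012 ]] [0.5885 0.1183 0.012 ]
0.3235207878953769 0.1475232642717326 0.04744515309209382 0.06495929187045367 0.032412293134681344
round [0.5869 0.1567 0.055 ]
sq [0.5906 0.081  0.055 ]
pad [0.6161 0.0064 0.055 ]
rockmid [0.5936 0.0054 0.055 ]
(240, 190) [0.594 0.16  0.054]
(505, 180) [ 0.615 -0.5   -0.003]
(530, 180) [ 0.582 -0.468  0.157]
(505, 240) [ 0.463 -0.472  0.023]
(520, 290) [ 0.348 -0.469  0.077]
(498, 200) [ 0.562 -0.469  0.014]
(530, 280) [ 0.371 -0.469  0.119]
(345, 60) [ 0.884 -0.093  0.113]
(345, 181) [ 0.614 -0.091  0.035]
```

>>> {"name": "carry_out", "arguments": {
  "increments": [
    [[0, 0, -1], [0, 1, 0], 0],
    [[0, 0, -1], [0, 1, 0], 0],
    [[0, 0, 0], [0, 1, 0], 0],
    [[0, 0, 0], [0, 1, 0], 0],
    [[0, 0, 0], [0, 1, 0], 0],
    [[0, 0, 0], [0, 1, 0], 0],
    [[0, 0, 0], [0.5, 1, 0], 0],
    [[0, 0, 0], [0.5, 1, 0], 0]
  ],
  "squeeze": 40
}}

```text
t: 1.5
tool_pos: [0.1718, -0.442, 0.4048]
tool_rot: [1.182, 1.225, -1.184]
contact_force: [0.2, -0.2, 0.0]
opening: 0.0
```

>>> {"name": "carry_out", "arguments": {
  "increments": [
    [[0, 0, 0], [1, 1, 0], 0],
    [[0, 0, 0], [1, 1, 0], 0],
    [[0, 0, 0], [1, 1, 0], 0],
    [[0, 0, 0], [1, 1, 0], 0],
    [[0, 0, 0], [1, 1, 0], 0],
    [[0, 0, 0], [1, 1, 0], 0],
    [[0, 0, 0], [1, 1, 0], 0],
    [[0, 0, 0], [1, 1, 0], 0]
  ]
}}

```text
t: 2.3
tool_pos: [0.3354, -0.2743, 0.4067]
tool_rot: [1.183, 1.217, -1.188]
contact_force: [-0.4, -0.8, -0.4]
opening: -0.0003
```

>>> {"name": "carry_out", "arguments": {
  "increments": [
    [[0, 0, 0], [1, 1, 0], 0],
    [[0, 0, 0], [1, 1, 0], 0],
    [[0, 0, 0], [1, 1, 0], 0],
    [[0, 0, 0], [1, 1, 0], 0],
    [[0, 0, 0], [1, 1, 0], 0],
    [[0, 0, 0], [1, 1, 0], 0],
    [[0, 0, 0], [1, 1, 0], 0],
    [[0, 0, 0], [1, 1, 0], 0]
  ]
}}

```text
t: 3.1
tool_pos: [0.5009, -0.1058, 0.4088]
tool_rot: [1.182, 1.211, -1.186]
contact_force: [-0.0, -0.1, -0.9]
opening: -0.0001
```

>>> {"name": "carry_out", "arguments": {
  "increments": [
    [[0, 0, 0], [1, 1, 0], 0],
    [[0, 0, 0], [1, 1, 0], 0],
    [[0, 0, 0], [1, 1, 0], 0],
    [[0, 0, 0], [1, 1, 0], 0],
    [[0, 0, 0], [1, 1, 0], 0],
    [[0, 0, 0], [0.7, 0.3, 0], 0],
    [[0, 0, 0], [0, 0, 0], 0]
  ]
}}

```text
t: 3.8
tool_pos: [0.6207, 0.0083, 0.4092]
tool_rot: [1.18, 1.212, -1.181]
contact_force: [-0.6, 0.3, -0.8]
opening: -0.0001
```

```bash
python3 - <<'E'
from h import *
o=get_obs();print(o["tool_pos"],o["contact_force"]);M=R.from_rotvec(o["tool_rot"]).as_matrix();print(np.round(M,3))
c=get_calibration("wrist");im,d=get_image("wrist");cv2.imwrite("pics/w1.png",im);np.save("pics/w1.npy",d);print(c)
for q,z in [("rocker_far_pad",.057),("square_key_top",.055),("round_button_top",.055),("mushroom_top",.066)]:
    for r in tip_of("wrist",q)[:2]: 
        p=r["centre"];print(q,r["p"],np.round(p,1),np.round(atz(c,p,z),4),np.round(atdepth(c,p,d[int(p[1]),int(p[0])]),4))
E
```

```text
[0.62070448 0.00829568 0.40916857] [-0.64948157  0.30313451 -0.76200246]
[[ 0.009  0.999  0.036]
 [-0.01   0.036 -0.999]
 [-1.     0.009  0.011]]
{'fx': 315.8144968238578, 'fy': 315.8144968238578, 'cx': 273.2456214070357, 'cy': 212.46613443645543, 'k1': -0.039921497605973584, 'position': array([0.69806432, 0.01206567, 0.379463  ]), 'orientation': array([ 2.08908031, -2.01937198, -0.29129449])}
rocker_far_pad 0.81 [270.8 197.4] [0.6158 0.0082 0.057 ] [0.6166 0.0082 0.0604]
square_key_top 0.78 [197.9 215.2] [0.5929 0.086  0.055 ] [0.5937 0.0855 0.0572]
round_button_top 0.67 [134.2 216.6] [0.5891 0.1552 0.055 ] [0.5891 0.1552 0.0551]
mushroom_top 0.88 [ 56.9 225.7] [0.5799 0.2349 0.066 ] [0.5796 0.2353 0.0654]
mushroom_top 0.57 [131.2 218.5] [0.5906 0.1537 0.066 ] [0.5868 0.1587 0.055 ]
```

View pics/w1.png

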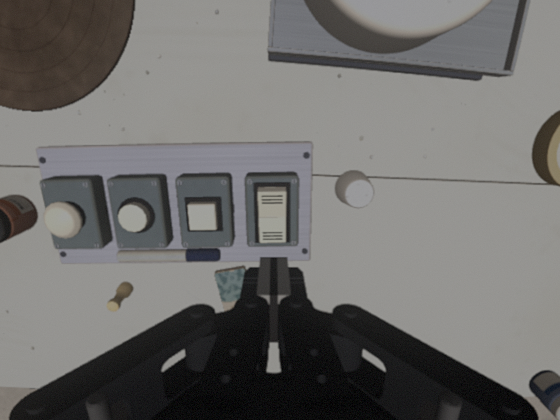

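>>> {"name": "carry_out", "arguments": {
  "increments": [
    [[0, 0, 0], [-0.12, 0, -1], 0],
    [[0, 0, 0], [0, 0, -1], 0],
    [[0, 0, 0], [0, 0, -1], 0],
    [[0, 0, 0], [0, 0, -1], 0],
    [[0, 0, 0], [0, 0, -1], 0],
    [[0, 0, 0], [0, 0, -1], 0],
    [[0, 0, 0], [0, 0, -0.9], 0],
    [[0, 0, 0], [0, 0, 0], 0]
  ]
}}

```text
t: 4.85
tool_pos: [0.612, 0.0016, 0.2709]
tool_rot: [1.189, 1.201, -1.185]
contact_force: [0.4, -0.2, 0.0]
opening: 0.0001
```

```bash
python3 - <<'E'
from h import *
o=get_obs();print(o["tool_pos"],o["contact_force"]);M=R.from_rotvec(o["tool_rot"]).as_matrix();print(o["tool_pos"]+M[:,0]*.173)
c=get_calibration("wrist");im,d=get_image("wrist");cv2.imwrite("pics/w2.png",im)
for q,z in [("rocker_far_pad",.057)]:
    for r in tip_of("wrist",q)[:2]: 
        p=r["centre"];print(q,r["p"],np.round(p,1),np.round(atz(c,p,z),4),np.round(atdepth(c,p,d[int(p[1]),int(p[0])]),4))
im,d=get_image("scene");cv2.imwrite("pics/s2.png",cv2.resize(im[130:310,170:410],None,fx=3,fy=3,interpolation=cv2.INTER_CUBIC))
E
```

```text
[0.61200295 0.00158761 0.27088469] [ 0.44486695 -0.18481923  0.0101023 ]
[ 6.14633354e-01 -4.89908574e-04  9.79171595e-02]
rocker_far_pad 0.75 [260.3 240.7] [0.6155 0.0084 0.057 ] [0.6172 0.0083 0.0611]
rocker_far_pad 0.48 [ 34.  273.8] [0.5886 0.1574 0.057 ] [0.5878 0.1587 0.0554]
```

View pics/w2.png

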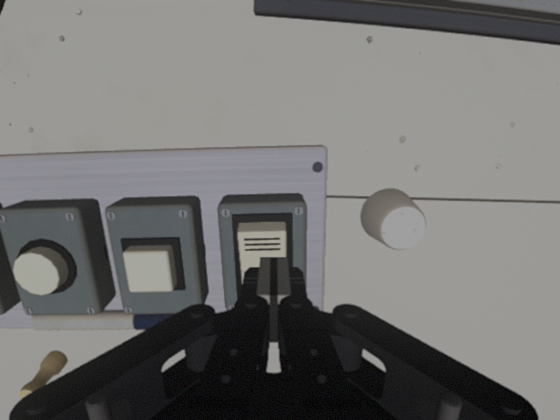

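View pics/s2.png

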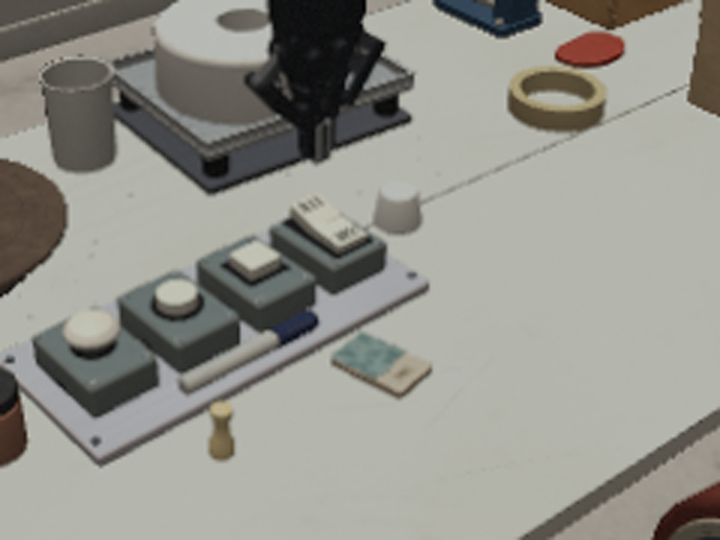

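>>> {"name": "carry_out", "arguments": {
  "increments": [
    [[0, 0, 0], [0.3, 0.38, -0.5], 0],
    [[0, 0, 0], [0.02, 0.02, -0.5], 0],
    [[0, 0, 0], [0, 0, 0], 0]
  ]
}}

```text
t: 5.3
tool_pos: [0.622, 0.0101, 0.2578]
tool_rot: [1.194, 1.189, -1.176]
contact_force: [-0.5, 0.3, -0.1]
opening: -0.0002
```

```bash
cat > st.py <<'E'
from h import *
o=get_obs();M=R.from_rotvec(o["tool_rot"]).as_matrix();print("tip",np.round(o["tool_pos"]+M[:,0]*.173,4),"F",np.round(o["contact_force"],2),"axis",np.round(M[:,0],3),"z",np.round(M[:,2],3),o["t"])
E
python3 st.py
```

```text
tip [0.6271 0.0078 0.0849] F [-0.47  0.25 -0.08] axis [ 0.029 -0.013 -0.999] z [ 0.025 -1.     0.014] 5.3
```

>>> {"name": "carry_out", "arguments": {
  "increments": [
    [[0.13, 0.3, 0], [-0.1, -0.15, -0.4], 0],
    [[0, 0, 0], [0, 0, -0.3], 0],
    [[0, 0, 0], [0, 0, 0], 0]
  ]
}}

```text
t: 5.6
tool_pos: [0.62, 0.0071, 0.2427]
tool_rot: [1.189, 1.224, -1.192]
contact_force: [0.2, 0.7, 0.2]
opening: 0.0003
```

```bash
python3 st.py
```

```text
tip [0.6194 0.0072 0.0697] F [0.22 0.65 0.18] axis [-0.003  0.001 -1.   ] z [ 0.026 -1.    -0.001] 5.6
```

>>> {"name": "carry_out", "arguments": {
  "increments": [
    [[0, 0, 0], [0, 0, -0.4], 0],
    [[0, 0, 0], [0, 0, -0.3], 0],
    [[0, 0, 0], [0, 0, -0.2], 0]
  ]
}}

```text
t: 5.9
tool_pos: [0.6217, 0.0069, 0.2261]
tool_rot: [1.193, 1.219, -1.187]
contact_force: [1.0, 0.8, 3.6]
opening: -0.0001
```

```bash
python3 st.py
```

```text
tip [0.6223 0.007  0.0531] F [0.98 0.85 3.57] axis [ 0.004  0.001 -1.   ] z [ 0.025 -1.    -0.001] 5.9
```

>>> {"name": "carry_out", "arguments": {
  "increments": [
    [[0, 0, 0], [-0.05, 0, -0.2], 0],
    [[0, 0, 0], [0, 0, -0.2], 0]
  ]
}}

```text
t: 6.1
tool_pos: [0.6223, 0.0069, 0.2246]
tool_rot: [1.192, 1.219, -1.188]
contact_force: [-14.9, -0.1, 29.1]
opening: -0.0003
```

```bash
python3 st.py
```

```text
tip [0.6229 0.007  0.0516] F [-14.86  -0.1   29.1 ] axis [ 0.003  0.001 -1.   ] z [ 0.026 -1.    -0.   ] 6.1
```

>>> {"name": "carry_out", "arguments": {
  "increments": [
    [[0, 0, 0], [0, 0, 0.5], 0],
    [[0, 0, 0], [0, 0, 0.8], 0],
    [[0, 0, 0], [0, 0, 0.8], 0],
    [[0, 0, 0], [0, 0, 0], 0]
  ]
}}

```text
t: 6.5
tool_pos: [0.6217, 0.0069, 0.2693]
tool_rot: [1.191, 1.221, -1.189]
contact_force: [0.4, -0.6, 0.5]
opening: 0.0001
```

```bash
python3 st.py; python3 - <<'E'
from h import *
im,d=get_image("scene");cv2.imwrite("pics/s3.png",cv2.resize(im[150:300,170:370],None,fx=4,fy=4,interpolation=cv2.INTER_CUBIC))
c=get_calibration("wrist");im,d=get_image("wrist");cv2.imwrite("pics/w3.png",im);np.save("pics/w3.npy",d)
for q,z in [("rocker_far_pad",.05),("square_key_top",.055),("round_button_top",.055)]:
    for r in tip_of("wrist",q)[:2]: 
        p=r["centre"];print(q,r["p"],np.round(p,1),np.round(atz(c,p,z),4),np.round(atdepth(c,p,d[int(p[1]),int(p[0])]),4))
E
```

```text
tip [0.6219 0.0069 0.0963] F [ 0.45 -0.6   0.51] axis [ 0.001  0.    -1.   ] z [ 0.026 -1.    -0.   ] 6.5
rocker_far_pad 0.68 [269.9 241.1] [0.6195 0.0104 0.05  ] [0.6204 0.0104 0.0521]
square_key_top 0.63 [155.3 281.9] [0.5906 0.085  0.055 ] [0.5905 0.085  0.0548]
round_button_top 0.59 [ 46.6 282.1] [0.5877 0.159  0.055 ] [0.5879 0.1587 0.0554]
```

View pics/s3.png

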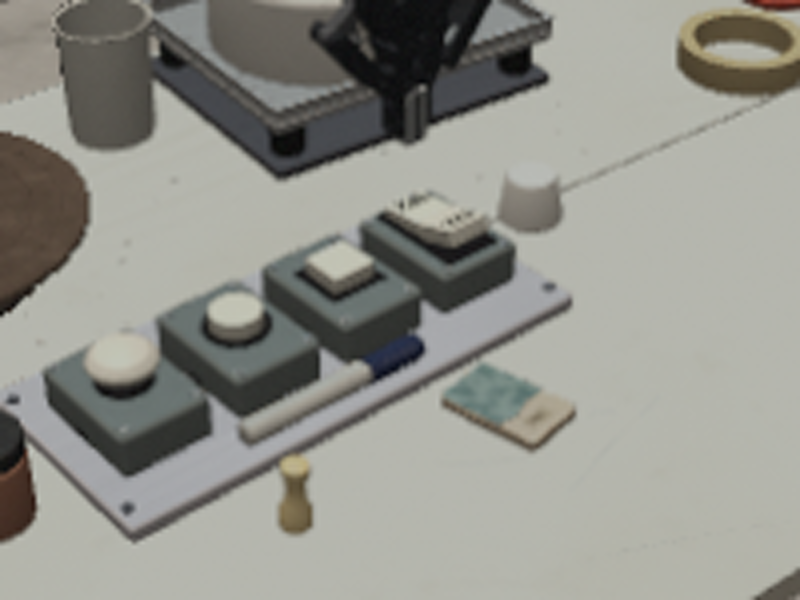

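View pics/w3.png

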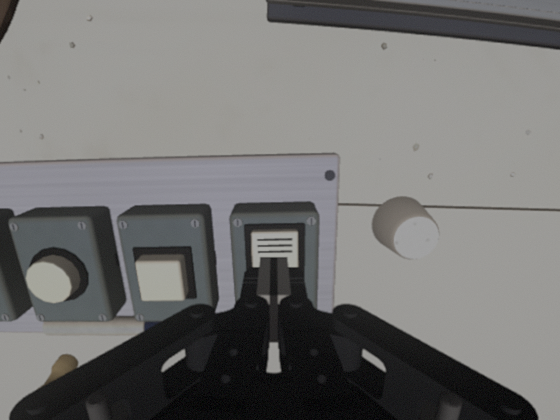

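```bash
python3 - <<'E'
from h import *
d=np.load("pics/w3.npy");c=get_calibration("wrist")
for r in range(226,268,3):
    print(r,[tuple(np.round(atdepth(c,(k,r),d[r,k]),4)[[0,2]]) for k in (258,275,290)])
# near half via top/scene initial far/near from top0
t=np.load("pics/top0.npy");ct=get_calibration("top")
for r in range(174,204,2): print(r,np.round(atdepth(ct,(305,r),t[r,305]),4))
E
```

```text
226 [(np.float64(0.6253), np.float64(0.0406)), (np.float64(0.6262), np.float64(0.0423)), (np.float64(0.6265), np.float64(0.0424))]
229 [(np.float64(0.6235), np.float64(0.0413)), (np.float64(0.6238), np.float64(0.0412)), (np.float64(0.6248), np.float64(0.0434))]
232 [(np.float64(0.6239), np.float64(0.0477)), (np.float64(0.6244), np.float64(0.0484)), (np.float64(0.6246), np.float64(0.048))]
235 [(np.float64(0.6222), np.float64(0.0485)), (np.float64(0.6224), np.float64(0.0482)), (np.float64(0.6228), np.float64(0.0488))]
238 [(np.float64(0.6208), np.float64(0.0502)), (np.float64(0.6208), np.float64(0.0493)), (np.float64(0.6202), np.float64(0.0473))]
241 [(np.float64(0.6184), np.float64(0.0494)), (np.float64(0.6184), np.float64(0.0486)), (np.float64(0.619), np.float64(0.0493))]
244 [(np.float64(0.6163), np.float64(0.0493)), (np.float64(0.617), np.float64(0.0501)), (np.float64(0.6171), np.float64(0.0497))]
247 [(np.float64(0.614), np.float64(0.0487)), (np.float64(0.6143), np.float64(0.0486)), (np.float64(0.6149), np.float64(0.0496))]
250 [(np.float64(0.6123), np.float64(0.0495)), (np.float
[... 433 characters left out ...]
at64(0.6069), np.float64(0.0504))]
262 [(np.float64(0.6038), np.float64(0.0496)), (np.float64(0.6303), np.float64(0.1014)), (np.float64(0.604), np.float64(0.0489))]
265 [(np.float64(0.6021), np.float64(0.0505)), (np.float64(0.6307), np.float64(0.1052)), (np.float64(0.6028), np.float64(0.0507))]
174 [0.6313 0.0048 0.0442]
176 [0.6225 0.0057 0.0624]
178 [0.618  0.0057 0.0609]
180 [0.614  0.0057 0.0572]
182 [0.6094 0.0058 0.0561]
184 [0.6053 0.0058 0.0525]
186 [0.5999 0.0061 0.0555]
188 [0.595  0.0062 0.0562]
190 [0.5907 0.0062 0.0533]
192 [0.5861 0.0063 0.0522]
194 [0.5813 0.0065 0.0527]
196 [0.577  0.0065 0.0497]
198 [0.5714 0.0068 0.0542]
200 [0.5667 0.0069 0.0538]
202 [0.5632 0.0068 0.0461]
```

>>> {"name": "carry_out", "arguments": {
  "increments": [
    [[0, 0, 0], [-0.4, 0.94, 0], 0],
    [[0, 0, 0], [-0.4, 0.94, 0], 0],
    [[0, 0, 0], [-0.4, 0.94, 0], 0],
    [[0, 0, 0], [-0.37, 0.94, 0], 0],
    [[0, 0, 0], [0, 0, -0.4], 0],
    [[0, 0, 0], [0, 0, -0.4], 0],
    [[0, 0, 0], [0, 0, 0], 0]
  ]
}}

```text
t: 7.45
tool_pos: [0.5838, 0.0882, 0.242]
tool_rot: [1.184, 1.235, -1.2]
contact_force: [0.6, -0.5, 0.0]
opening: -0.0002
```

```bash
python3 st.py
```

```text
tip [0.581  0.0886 0.0691] F [ 0.64 -0.49  0.05] axis [-0.016  0.002 -1.   ] z [ 0.026 -1.    -0.003] 7.45
```

>>> {"name": "carry_out", "arguments": {
  "increments": [
    [[0, -0.16, 0], [0.34, -0.33, 0], 0],
    [[0, 0, 0], [0, 0, -0.25], 0],
    [[0, 0, 0], [0, 0, 0], 0]
  ]
}}

```text
t: 7.75
tool_pos: [0.5915, 0.0795, 0.2358]
tool_rot: [1.193, 1.221, -1.19]
contact_force: [-0.5, 0.2, -0.6]
opening: -0.0005
```

```bash
python3 st.py
```

```text
tip [0.5916 0.0798 0.0628] F [-0.5   0.19 -0.62] axis [ 0.001  0.002 -1.   ] z [ 0.024 -1.    -0.002] 7.75
```

>>> {"name": "carry_out", "arguments": {
  "increments": [
    [[0, 0, 0], [0, 0.1, -0.3], 0],
    [[0, 0, 0], [0, 0, -0.3], 0]
  ]
}}

```text
t: 7.95
tool_pos: [0.5925, 0.081, 0.2244]
tool_rot: [1.195, 1.219, -1.189]
contact_force: [-2.1, 0.5, 2.5]
opening: 0.0003
```

```bash
python3 st.py
```

```text
tip [0.5929 0.0813 0.0515] F [-2.09  0.5   2.49] axis [ 0.003  0.002 -1.   ] z [ 0.023 -1.    -0.002] 7.95
```

>>> {"name": "carry_out", "arguments": {
  "increments": [
    [[0, 0, 0], [-0.05, 0, -0.2], 0],
    [[0, 0, 0], [0, 0, -0.15], 0]
  ]
}}

```text
t: 8.15
tool_pos: [0.5928, 0.0811, 0.222]
tool_rot: [1.195, 1.22, -1.19]
contact_force: [-13.9, -1.0, 26.2]
opening: -0.0001
```

```bash
python3 st.py
```

```text
tip [0.5931 0.0814 0.049 ] F [-13.87  -1.04  26.22] axis [ 0.002  0.002 -1.   ] z [ 0.023 -1.    -0.002] 8.15
```

>>> {"name": "carry_out", "arguments": {
  "increments": [
    [[0, 0, 0], [0, 0, 0.5], 0],
    [[0, 0, 0], [0, 0, 0.7], 0],
    [[0, 0, 0], [0, 0, 0.7], 0],
    [[0, 0, 0], [0, 0, 0], 0]
  ]
}}

```text
t: 8.55
tool_pos: [0.5931, 0.0812, 0.2633]
tool_rot: [1.195, 1.218, -1.188]
contact_force: [0.8, -0.2, -0.3]
opening: 0.0001
```

>>> {"name": "carry_out", "arguments": {
  "increments": [
    [[0, 0, 0], [-0.05, 0.93, 0], 0],
    [[0, 0, 0], [-0.05, 0.93, 0], 0],
    [[0, 0, 0], [-0.05, 0.93, 0], 0],
    [[0, 0, 0], [-0.05, 0.8, 0], 0],
    [[0, 0, 0], [0, 0, 0], 0]
  ]
}}

```text
t: 9.05
tool_pos: [0.5883, 0.1547, 0.2624]
tool_rot: [1.196, 1.217, -1.19]
contact_force: [-0.1, 0.4, -0.5]
opening: -0.0001
```

```bash
python3 st.py; python3 - <<'E'
from h import *
im,d=get_image("scene");cv2.imwrite("pics/s4.png",cv2.resize(im[150:300,170:370],None,fx=4,fy=4,interpolation=cv2.INTER_CUBIC))
c=get_calibration("wrist");im,d=get_image("wrist");cv2.imwrite("pics/w4.png",im)
for q,z in [("rocker_far_pad",.05),("square_key_top",.055),("round_button_top",.055)]:
    for r in tip_of("wrist",q)[:2]: 
        p=r["centre"];print(q,r["p"],np.round(p,1),np.round(atz(c,p,z),4),np.round(atdepth(c,p,d[int(p[1]),int(p[0])]),4))
E
```

```text
tip [0.589  0.1549 0.0894] F [-0.11  0.37 -0.48] axis [ 0.004  0.001 -1.   ] z [ 0.022 -1.    -0.001] 9.05
rocker_far_pad 0.93 [514.6 199.4] [0.6201 0.0083 0.05  ] [0.6205 0.0096 0.0516]
square_key_top 0.94 [390.9 246.9] [0.5897 0.0832 0.055 ] [0.5895 0.0831 0.0548]
round_button_top 0.85 [269.7 246. ] [0.5888 0.1574 0.055 ] [0.5886 0.1574 0.0545]
```

View pics/w4.png

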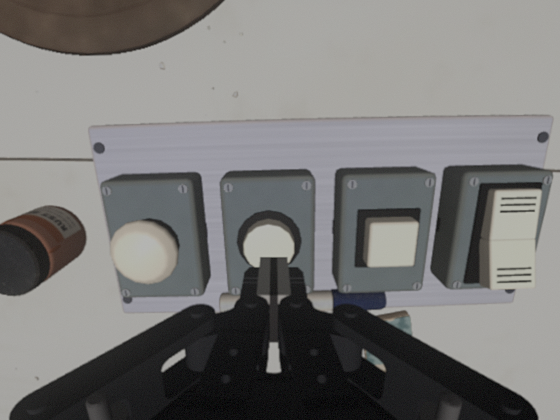

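View pics/s4.png

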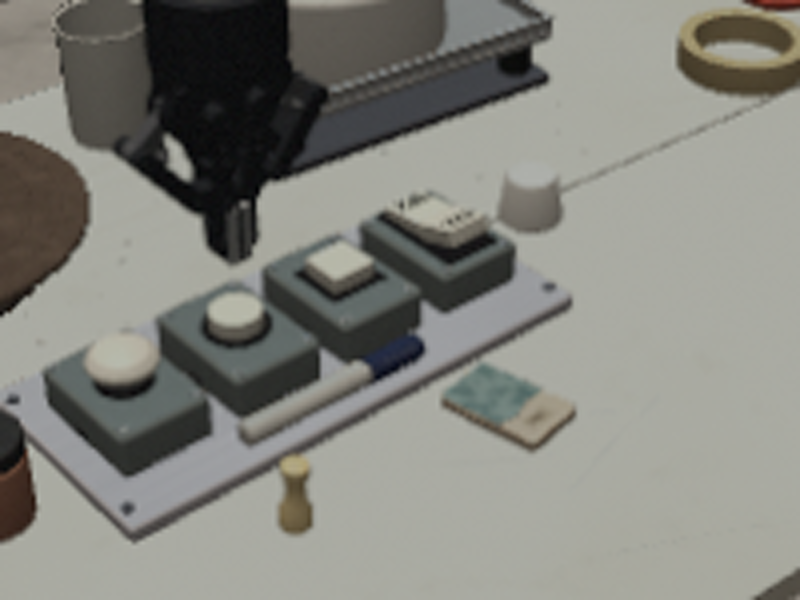

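>>> {"name": "carry_out", "arguments": {
  "increments": [
    [[0, 0, 0], [0, 0.1, -0.5], 0],
    [[0, 0, 0], [0, 0, -0.5], 0],
    [[0, 0, 0], [0, 0, -0.2], 0],
    [[0, 0, 0], [0, 0, 0], 0]
  ]
}}

```text
t: 9.7
tool_pos: [0.5887, 0.1529, 0.2359]
tool_rot: [1.199, 1.214, -1.195]
contact_force: [-0.2, 1.0, 0.9]
opening: -0.0002
```

```bash
python3 st.py
```

```text
tip [0.5893 0.1529 0.0629] F [-0.17  1.    0.88] axis [ 0.003 -0.    -1.   ] z [ 0.016 -1.     0.   ] 9.7
```

>>> {"name": "carry_out", "arguments": {
  "increments": [
    [[0, 0, 0], [-0.05, 0.22, -0.3], 0],
    [[0, 0, 0], [0, 0, -0.3], 0]
  ]
}}

```text
t: 9.9
tool_pos: [0.588, 0.1576, 0.2239]
tool_rot: [1.2, 1.214, -1.194]
contact_force: [-2.0, 1.3, 3.5]
opening: -0.0006
```

```bash
python3 st.py
```

```text
tip [0.5888 0.1577 0.0509] F [-2.03  1.33  3.54] axis [ 0.004  0.001 -1.   ] z [ 0.016 -1.    -0.001] 9.9
```

>>> {"name": "carry_out", "arguments": {
  "increments": [
    [[0, 0, 0], [0, 0, -0.2], 0],
    [[0, 0, 0], [0, 0, -0.15], 0]
  ]
}}

```text
t: 10.1
tool_pos: [0.5888, 0.158, 0.2221]
tool_rot: [1.196, 1.216, -1.197]
contact_force: [-12.1, -2.6, 22.8]
opening: -0.0002
```

```bash
python3 st.py
```

```text
tip [0.5889 0.1578 0.0491] F [-12.08  -2.64  22.82] axis [ 0.001 -0.001 -1.   ] z [ 0.017 -1.     0.001] 10.1
```

```bash
python3 - <<'E'
from h import *
im,d=get_image("scene");cv2.imwrite("pics/s5.png",cv2.resize(im[150:300,170:370],None,fx=4,fy=4,interpolation=cv2.INTER_CUBIC))
for i in range(4): get_image("scene")
c=get_calibration("wrist");im,d=get_image("wrist");cv2.imwrite("pics/w5.png",im)
E
python3 st.py
```

```text
tip [0.5889 0.1578 0.0492] F [-10.72  -1.99  18.88] axis [ 0.001 -0.001 -1.   ] z [ 0.017 -1.     0.001] 10.4
```

View pics/s5.png

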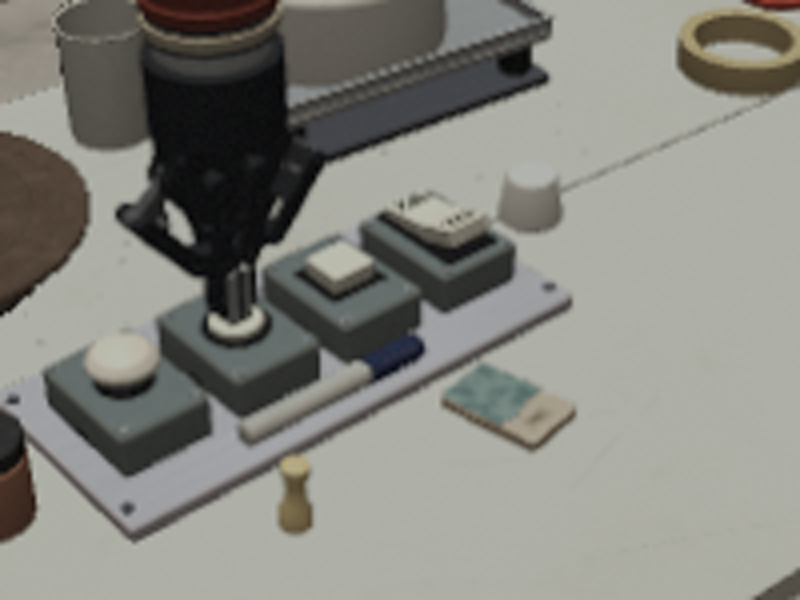

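View pics/w5.png

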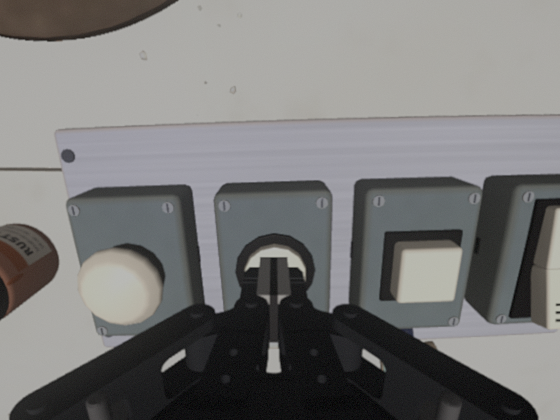

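```bash
python3 - <<'E'
from station import *
for i in range(6): get_image("scene")
print(get_obs()["contact_force"],get_obs()["t"])
print(finish_job())
E
```

```text
[-10.15052021  -2.07282517  18.35994233] 10.7
the job is handed in; nothing more can be done
None
```

I carried out the three actions in the order asked and handed the job in at 10.7 s, with the arm still holding the round button down. No verdict was reported.

- **Rocker:** I pushed the far end down to its stop, at about 29 N. Depth readings showed the far pad about 10–11 mm lower than before. It was still tipped over in the later pictures.
- **Square key:** I pressed it until it bottomed, with the fingertip at 49 mm and about 26 N. After I let go, it read 54.8 mm above the bench, which is fully up.
- **Round button:** It is held fully down, with the fingertip at 49 mm. The push settled from 23 N to about 18 N, against the 4 N it needs.
- **Everything else:** I never touched the mushroom button. In the last pictures the pen, plug, jar, tile and stamp looked to be where they started, judged by eye.

**Check that was off:** a sideways force of 10–15 N along −x showed up at each bottoming push. I did not find the cause, but it had no visible effect. I stopped the sideways drift of several millimetres during travel by re-aiming before each press.

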